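# Close up the craft chest

### The arm

A 6-joint arm with a two-finger parallel gripper is mounted at the origin on the work surface. World frame = base frame: x ahead of the robot, y to its left, z up, the work surface at z = 0. Lengths are in mm, angles in rad, forces in N, time in s.
With the tool pointing down it reaches from about 350 to 975 mm from the base axis. Payload 7.1 kg.
Tool frame: the origin (TCP) lies between the finger pads; the fingertips stand 19 mm ahead of it and the grasp point (between the pads) is the TCP (manip.finger_overhang is the distance from the TCP to the fingertips, in mm); z points along the fingers, y is the line along which they close (so a half turn about z gives the same grasp; the last joint's range is limited). The gripper opens to 88 mm and grips with 3 to 60 N. Pads are 20 mm wide; open, the fingers measure 115 mm over their backs; the gripper's body (75 mm by 178 mm) begins 61 mm behind the grasp point.
Start: joints at [-1.119, 0.423, 1.63, -0, 1.089, -0.019], TCP at [283.513, -556.978, 241.675] pointing down, gripper open.
Joint ranges: [-3, 3], [-0.9, 2.11], [0.09, 2.58], [-1.31, 4.45], [0.11, 2.69], [-2.54, 2.54]. Speed limits (rad/s): [2.39, 2.39, 3.01, 3.14, 3.14, 3.14].

### API

Orientations are given as a rotation vector (axis times angle).
In Python, from workcell import manip, vision, spotter gives the robot as it stands.
- The arm moves only by the shell command python3 -m inch 'ROWS' [FORCE]. ROWS is JSON, a list of rows, each a list of 5 numbers: the shift along the tool's x, y, z in mm, then the turn about the tool's z in units of 6 degrees (1.0 is 6 degrees), then the finger opening in mm, from 0 to 87.8. A call has 1 to 10 rows; each row shifts and turns the commanded pose from where the row before left it, along the tool's axes as they then stand; what a row does not reach is not made up. A row lasts 1/8 s, in which the tool goes at most 62.5 mm and 10.7 degrees, less where a joint would pass 70% of its speed; a pose out of reach is approached as far as the arm can. A call is refused whole if a number of a shift passes 62.5 or a number of a turn 1, either way. A call with a gripper value outside its range is refused whole. The fingers move at their own pace and stop on an object; FORCE is the grip in N (left out, the last holds). Time passes only in rows, so rows that do not move let the fingers close. It gives the time, the measured TCP pose, the force, the opening and the grip force at its end, in the units of the state.
- manip.read_state(): the state, without advancing time (a new reading comes with each control period).
- vision.get_image(name): name is "scene" or "side" or "wrist"; returns a dict with "image" (384x512x3 uint8, red, green, blue), "fx", "fy", "cx", "cy" (pixels), "R" (3x3) and "t" (3): a world point X has camera coordinates R X + t. Camera axes: x right, y down, z forward; pixel columns grow to the right and rows downward; lengths in mm; the calibration is good to about 2 mm. A picture is of the moment at which its call begins. There is no depth.
- manip.sign_off(): hands the job in; it is judged then, once.
Trained networks look in a picture, given as the dict that the camera call returned (one of the last four; its "shot" number tells which), for a name from the list of things; names that differ only in an ending like _2 or _b are one class to them, and where a whole thing is asked for, a point or a joint stands for the part that bears it (a point fixed in the world has none). Each returns a list of dicts, best first, with "conf" (0 to 1); they miss things now and then, are a little off and sometimes report something else, mostly with a low value. They report only what shows in the picture. A call takes as long as a camera call.
- spotter.look_for(thing, picture): "pixel" ([column, row] in pixels, amid what is visible of it).
- spotter.outline_of(thing, picture): "mask" (384x512 bool, what is visible of it) and "pixel" ([column, row] in pixels, amid what is visible of it).
- spotter.pinpoint(thing, picture): "pixel" ([column, row] in pixels: a listed point, or the origin of a listed thing).
The state is a dict: "time_s": time; "q": joint angles; "qvel": joint speeds; "joint_efforts": joint torques, N m; "position": TCP position; "tool_rot": TCP orientation; "contact_force": force on the tool from outside, world axes, zero at the start; "torque": the same for the moment, N m; "finger_gap": finger opening in mm; "finger_force": force on a finger pad.
Only numpy, scipy, OpenCV 4.12 (cv2) and the standard library are available. Lean on these libraries where they do the work, as an engineer would, in place of code of your own. Each camera call takes 0.05 s, during which the arm holds its last target. There are 200 camera calls.

### The job

Close up the wooden craft chest: push its front door shut until it clicks home on its catch, then gently lower the lid so it lies flat on the chest with its lip over the top edge of the door. Leave the bottle, the bowl and the flowerpot standing where they are.

Things in the scene. Friction and masses are not known exactly. Their poses are not given: they have to be found in the camera images.
- chest: Plywood craft chest, fixed: 150 deep (x) x 280 wide (y) x 150 mm high without door and lid; open tray on top, cupboard below. Origin: centre of its underside, on the table. Its x axis points from the front (door side) to the back, y to the left as one faces the front, z up; the front is turned roughly to the robot's left (+y of the table). The front plane is at x = -75 mm.
- door (a joint): Door angle: 0 shut, grows as it swings outward (starts 0.45-0.85). Panel 276 wide, 12 thick, from 8 to 146 mm above the table; upright hinge at its left (+y) edge; swings freely. At the right a sprung roller catch resists from 0.07 rad, gives way at about 0.024 and pulls the door home to 0; short of that it springs back. Needs about 4 N at the right edge, 6 N at 170 mm from the hinge.
- lid (a joint): Lid angle: 0 closed flat, grows as it opens up and back (starts 0.95-1.3). The lid hinges along the chest's back. Board 178 long (hinge to front edge) x 286 wide x 8 mm thick; along its front edge a lip, 8 mm thick, reaches 13 mm below the underside and comes down just in front of the door's top edge. Stiff hinge: it stays at any angle and must be pushed all the way down, with 1 to 4 N near the front edge.
- door_hinge (a point): Point on the hinge axis at half the door's height: chest frame x = -75, y = +138, z = 77 mm. Its axes turn with the door: x is the panel's inward normal, -y runs along the panel to its free edge, z up. The inner face lies in its plane x = 0, the outer face at x = -12 mm.
- door_knob (a point): Centre of the outer end of the door's dark round wooden knob: 28 mm diameter, stands 26 mm out from the outer face, 241 mm from the hinge along the panel, 83 mm above the table.
- lid_hinge (a point): Middle of the lid's hinge axis: chest frame x = +75, y = 0, z = 150 mm. The axis runs along the chest's y. Its axes turn with the lid (-x runs to the front edge, z is the outward normal of the board). The board's underside passes through it.
- lid_edge (a point): Middle of the lid's free front edge, on its outer (upper) face, 178 mm from the hinge.
- glue: Bystander: white glue bottle, 60 mm diameter, 160 mm high. Origin: centre of its underside.
- bowl: Bystander: white ceramic bowl, 120 mm diameter, 60 mm high. Origin: centre of its underside.
- flowerpot: Bystander: empty terracotta flowerpot, 110 mm diameter, 100 mm high. Origin: centre of its underside.

How it is judged:
By the outcome, as a careful person would: the job done as asked, in the order asked, and still so for the second after the job is handed in, with the robot touching nothing.
It also fails if it takes over 54 s, if anything falls off the work surface, if the arm or the gripper's body presses on something with over 40 N, if the wrist force passes 120 N, or if a joint passes its speed limit or range.

## Working session

There is one attempt and no reset: what is moved stays moved. The work goes in short steps, Python scripts to look and compute and a shell command to move; the robot and the scene stay as the last step left them, time stands still between calls to the robot, and variables do not carry over. Pictures are saved under pics/ and viewed, at most 10 in all, crops included, and the job is handed in when it is done.

```bash
mkdir -p pics; ls; cat > h.py <<'E'
import numpy as np, cv2, json
from workcell import manip, vision, spotter
def ray(p,px):
    R=np.array(p["R"]);t=np.array(p["t"])
    d=R.T@np.array([(px[0]-p["cx"])/p["fx"],(px[1]-p["cy"])/p["fy"],1]);return -R.T@t,d/np.linalg.norm(d)
def tri(obs):
    A=np.zeros((3,3));b=np.zeros(3)
    for p,px in obs:
        o,d=ray(p,px);M=np.eye(3)-np.outer(d,d);A+=M;b+=M@o
    X=np.linalg.solve(A,b)
    return X,[np.round(np.linalg.norm((np.eye(3)-np.outer(d,d))@(X-o)),1) for o,d in [ray(*q) for q in obs]]
def onz(p,px,z):
    o,d=ray(p,px);return o+d*(z-o[2])/d[2]
def proj(p,X):
    c=np.array(p["R"])@X+np.array(p["t"]);return np.array([p["fx"]*c[0]/c[2]+p["cx"],p["fy"]*c[1]/c[2]+p["cy"]])
E
python3 - <<'E'
from h import *
P={n:vision.get_image(n) for n in("scene","side","wrist")}
cv2.imwrite("pics/a.png",cv2.cvtColor(cv2.resize(np.hstack([P["scene"]["image"],P["side"]["image"]]),(800,300),interpolation=cv2.INTER_AREA),cv2.COLOR_RGB2BGR))
for th in["chest","door_hinge","door_knob","lid_hinge","lid_edge","glue","bowl","flowerpot"]:
    ob=[]
    for n,p in P.items():
        r=spotter.pinpoint(th,p)
        if r:
            print(th,n,np.round(r[0]["pixel"],1),round(r[0]["conf"],2))
            if r[0]["conf"]>.4: ob.append((p,r[0]["pixel"]))
    if len(ob)>1: X,e=tri(ob);print("   ",X.round(1),e)
    elif ob: print("   z0",onz(*ob[0],0).round(1))
s=manip.read_state();print(s["position"],s["tool_rot"],s["contact_force"],s["time_s"])
E
```

```text
pics
chest scene [238.  212.3] 0.8
chest side [240.9 207.1] 0.83
    [579.8 -59.1  -4.4] [np.float64(2.0), np.float64(2.0)]
door_hinge scene [274.9 235.9] 0.82
door_hinge side [205.3 229.5] 0.61
    [725.5  21.4  82.8] [np.float64(2.2), np.float64(2.2)]
door_knob scene [331.  179.8] 0.85
door_knob side [300.3 251.2] 0.74
    [551.5 197.8  80.7] [np.float64(0.4), np.float64(0.4)]
lid_hinge scene [212.7 176. ] 0.97
lid_hinge side [227. 157.] 0.62
    [ 585.  -119.7  153.7] [np.float64(2.8), np.float64(2.8)]
lid_edge scene [235.  124.1] 0.9
lid_edge side [238.2 129.2] 0.62
    [576.7 -59.4 302. ] [np.float64(6.7), np.float64(6.7)]
glue scene [ 88.5 242.8] 0.62
glue side [166.3 138.3] 0.81
    [ 649.1 -456.3  -12.8] [np.float64(6.3), np.float64(6.3)]
bowl scene [113.6 186.9] 0.72
bowl side [224.9 120.9] 0.65
    [ 444.6 -425.6  -11.9] [np.float64(2.3), np.float64(2.3)]
flowerpot scene [399.1 189.3] 0.79
flowerpot side [371.3 341.4] 0.72
    [502.3 440.4 -30.8] [np.float64(3.4), np.float64(3.4)]
[ 283.5149218  -556.97265646  241.65422985] [-3.05491945e+00 -7.32704130e-01  2.40066814e-05] [-0.18829337 -0.53831254  0.39044916] 1.35
```

View pics/a.png

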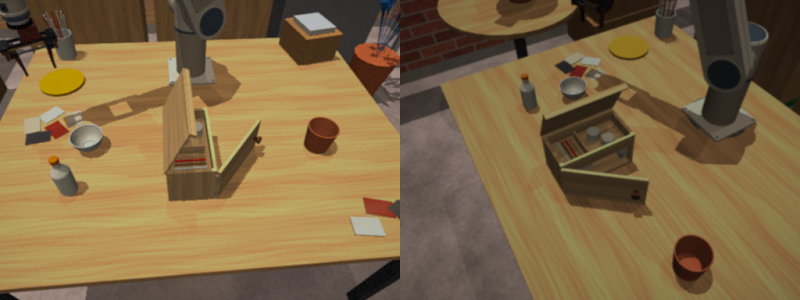

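```bash
python3 -m inch '[[0,0,-16,-1,0],[0,0,-16,-1,0],[0,0,-16,-1,0],[0,0,-16,-1,0],[0,0,-16,-1,0],[0,0,-16,-1,0],[0,0,-16,-1,0],[0,0,-16,-1,0],[0,0,-16,-1,0],[0,0,-16,-1,0]]' 20
python3 -m inch '[[56,9,0,0,0],[56,9,0,0,0],[56,9,0,0,0],[56,9,0,0,0],[56,9,0,0,0],[56,9,0,0,0],[56,9,0,0,0],[56,9,0,0,0],[56,9,0,0,0],[0,0,0,0,0]]'
python3 -m inch '[[55,20,0,0,0],[55,25,0,0,0],[55,30,0,0,0],[55,30,0,0,0],[55,30,0,0,0],[40,45,0,0,0],[0,30,0,0,0],[0,0,0,0,0]]'
cat > fit.py <<'E'
from h import *
from scipy.optimize import least_squares
def pts(v):
    x,y,th,d,l=v
    c,s=np.cos(th),np.sin(th);W=lambda q:np.array([x+c*q[0]-s*q[1],y+s*q[0]+c*q[1],q[2]])
    dn=lambda a,b,z:W([-75+a*np.cos(d)+b*np.sin(d)*1, 138-a*np.sin(d)+b*np.cos(d),z])
    # door rotates so free edge (-y) goes to -x : a=inward normal coord, b=along y
    r=178
    return {"chest":W([0,0,0]),"door_hinge":W([-75,138,77]),"door_knob":dn(-38,-241,83),"lid_hinge":W([75,0,150]),
     "lid_edge":W([75-r*np.cos(l)+8*np.sin(l),0,150+r*np.sin(l)+8*np.cos(l)])}
def fit(names=("scene","side","wrist"),rep=2,v0=(585,-47,-1.61,.6,1.15)):
    obs=[]
    for _ in range(rep):
        for n in names:
            p=vision.get_image(n)
            for th in["chest","door_hinge","door_knob","lid_hinge","lid_edge"]:
                r=spotter.pinpoint(th,p)
                if r and r[0]["conf"]>.4: obs.append((n,th,p,np.array(r[0]["pixel"]),r[0]["conf"]))
    f=lambda v:np.concatenate([(proj(p,pts(v)[th])-px)*c for n,th,p,px,c in obs])
    s=least_squares(f,v0,loss="soft_l1",f_scale=1.5,x_scale=[10,10,.1,.1,.1])
    return s.x,[(n,th,(proj(p,pts(s.x)[th])-px).round(1).tolist()) for n,th,p,px,c in obs]
if __name__=="__main__":
    v,r=fit();print(v.round(3));[print(*q) for q in r]
    for k,X in pts(v).items():print(k,X.round(1))
E
python3 fit.py
```

```text
time_s: 2.6
position: [283.5, -556.9, 402.2]
tool_rot: [-2.276, -2.166, -0.0]
contact_force: [0.9, -0.6, -0.8]
finger_gap: 0.4
finger_force: 0.0
time_s: 3.85
position: [391.3, -54.8, 401.9]
tool_rot: [2.272, 2.169, 0.001]
contact_force: [-0.1, 0.3, -0.4]
finger_gap: 0.4
finger_force: 0.0
time_s: 4.85
position: [618.8, 243.9, 400.3]
tool_rot: [-2.281, -2.16, 0.002]
contact_force: [-0.9, -0.7, 0.4]
finger_gap: 0.3
finger_force: 0.0
[582.52  -52.999  -1.556   0.676   1.134]
scene chest [1.7, -0.5]
scene door_hinge [-0.1, 0.2]
scene door_knob [1.6, -2.0]
scene lid_hinge [-2.1, 0.7]
scene lid_edge [2.0, -1.2]
side chest [-1.0, -1.7]
side door_hinge [2.1, -0.2]
side door_knob [-2.9, -1.8]
side lid_hinge [0.1, -2.7]
side lid_edge [-0.7, -0.8]
wrist door_hinge [107.0, 96.2]
wrist door_knob [-2.5, 1.0]
scene chest [2.3, 1.3]
scene door_hinge [1.0, 1.0]
scene lid_hinge [0.9, 0.1]
scene lid_edge [0.8, -3.3]
side door_hinge [2.7, -1.5]
side door_knob [-3.0, -0.1]
side lid_hinge [-4.7, 1.0]
side lid_edge [-0.4, -2.4]
wrist door_knob [0.1, -2.1]
chest [582.5 -53.    0. ]
door_hinge [719.4  24.1  77. ]
door_knob [552.4 202.   83. ]
lid_hinge [ 583.7 -128.   150. ]
lid_edge [582.6 -60.  314.7]
```

```bash
python3 -m inch '[[-6,-2,58,0,0],[-6,-2,58,0,0],[-6,-2,58,0,0],[-6,-1,58,0,0],[-6,-1,58,0,0],[0,0,5,0,0],[0,0,0,0,0]]'
python3 - <<'E'
from h import *
p=vision.get_image("scene");q=vision.get_image("side")
im=np.hstack([p["image"][60:330,130:450],q["image"][90:360,130:450]])
cv2.imwrite("pics/b.png",cv2.cvtColor(cv2.resize(im,(800,338)),cv2.COLOR_RGB2BGR))
E
```

```text
time_s: 7.52
position: [608.6, 216.1, 108.0]
tool_rot: [2.279, 2.162, 0.002]
contact_force: [0.2, 0.9, 0.4]
finger_gap: 0.3
finger_force: 0.0
```

View pics/b.png

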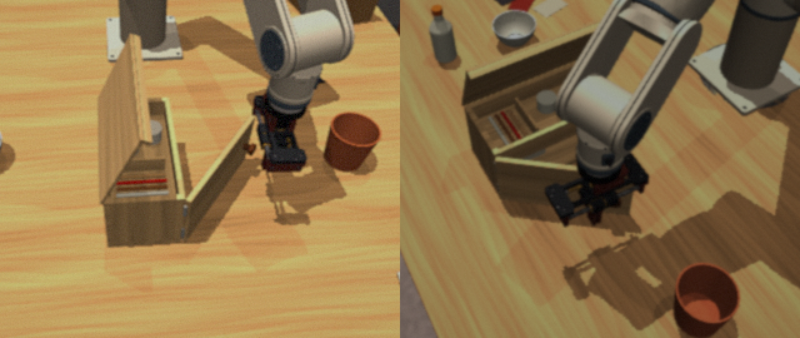

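```bash
python3 -m inch '[[-16,-9,0,0,0],[-16,-9,0,0,0],[-16,-9,0,0,0],[-12.5,-9,0,0,0],[-12.5,-9,0,0,0],[-12.5,-9,0,0,0],[-12,-5.5,0,0,0],[-12,-5.5,0,0,0],[-12,-5.5,0,0,0],[0,0,0,0,0]]'
python3 -m inch '[[-7,-2,0,0,0],[-7,-2,0,0,0],[-7,-2,0,0,0],[-7,-2,0,0,0],[0,0,0,0,0]]'
```

```text
time_s: 8.88
position: [530.1, 97.1, 106.6]
tool_rot: [-2.28, -2.161, 0.001]
contact_force: [0.1, -0.5, 0.4]
finger_gap: 0.2
finger_force: 0.0
time_s: 9.5
position: [521.0, 69.9, 106.7]
tool_rot: [-2.28, -2.161, 0.0]
contact_force: [1.6, -0.3, -0.1]
finger_gap: 0.4
finger_force: 0.0
```

```bash
python3 -m inch '[[-4,0,0,0,0],[-4,0,0,0,0],[-4,0,0,0,0],[0,0,0,0,0]]' | sed -n 2p\;4p
python3 -m inch '[[-3,0,0,0,0],[-3,0,0,0,0],[0,0,0,0,0]]'| sed -n 2p\;4p
python3 -m inch '[[-3,0,0,0,0],[0,0,0,0,0]]'| sed -n 2p\;4p
python3 -m inch '[[-2,0,0,0,0],[0,0,0,0,0]]'| sed -n 2p\;4p
```

```text
position: [520.6, 58.4, 106.7]
contact_force: [-0.2, -0.9, 0.1]
position: [520.3, 52.3, 106.7]
contact_force: [0.2, -0.3, 0.1]
position: [520.2, 49.1, 106.7]
contact_force: [0.0, 0.3, 0.5]
position: [520.2, 48.5, 106.7]
contact_force: [-0.1, 9.3, -0.8]
```

```bash
python3 fit.py; python3 - <<'E'
from h import *
p=vision.get_image("scene");q=vision.get_image("side")
im=np.hstack([p["image"][60:330,130:450],q["image"][90:360,130:450]])
cv2.imwrite("pics/c.png",cv2.cvtColor(cv2.resize(im,(800,338)),cv2.COLOR_RGB2BGR))
E
```

```text
[581.769 -50.05   -1.58   -6.291   1.148]
scene chest [0.1, -1.2]
scene door_hinge [-0.3, 3.4]
scene lid_hinge [-0.2, 1.2]
scene lid_edge [1.4, -1.7]
side chest [-1.8, 3.7]
side door_hinge [0.5, -0.2]
side door_knob [-0.8, -0.9]
side lid_hinge [-0.9, 2.8]
side lid_edge [0.4, -4.8]
wrist door_knob [1.3, 0.9]
scene chest [1.8, -1.8]
scene door_hinge [0.0, -2.9]
scene lid_hinge [-2.1, 0.5]
scene lid_edge [2.6, -1.5]
side chest [3.2, -2.5]
side door_hinge [2.1, -1.1]
side door_knob [-0.8, -1.5]
side lid_hinge [-3.1, -0.8]
side lid_edge [-1.5, -0.1]
wrist door_knob [0.1, -1.3]
chest [581.8 -50.    0. ]
door_hinge [720.5  23.6  77. ]
door_knob [479.5  61.9  83. ]
lid_hinge [ 581.1 -125.   150. ]
lid_edge [581.7 -59.4 315.6]
```

View pics/c.png

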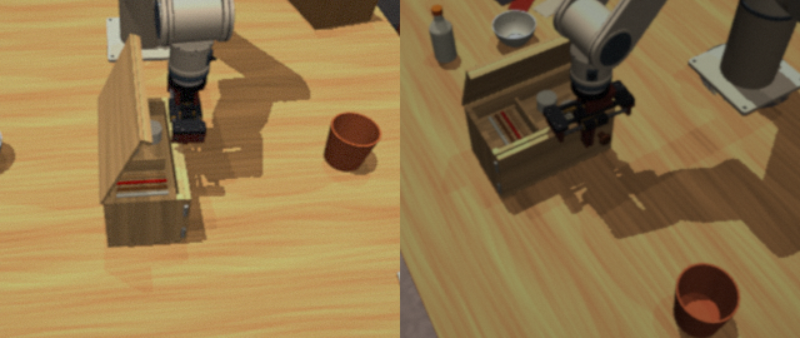

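```bash
python3 -m inch '[[-1,0,0,0,0],[0,0,0,0,0]]'| sed -n 2p\;4p
python3 -m inch '[[-1,0,0,0,0],[0,0,0,0,0]]'| sed -n 2p\;4p
```

```text
position: [520.2, 48.4, 106.7]
contact_force: [-0.2, 16.0, -1.0]
position: [520.2, 48.3, 106.7]
contact_force: [0.1, 21.8, -1.5]
```

```bash
python3 -m inch '[[6,0,0,0,0],[15,0,0,0,0],[20,0,0,0,0],[20,0,0,0,0],[0,0,-50,0,0],[0,0,-55,0,0],[0,0,-55,0,0],[0,0,-55,0,0],[0,0,-55,0,0],[0,0,-43,0,0]]'| sed -n 2p\;4p
python3 -m inch '[[-52,18,0,0,0],[-52,18,0,0,0],[-52,18,0,0,0],[-52,18,0,0,0],[0,0,0,0,0]]'| sed -n 2p\;4p
python3 fit.py; python3 - <<'E'
from h import *
p=vision.get_image("scene");q=vision.get_image("side")
im=np.hstack([p["image"][60:330,130:450],q["image"][90:360,130:450]])
cv2.imwrite("pics/d.png",cv2.cvtColor(cv2.resize(im,(800,338)),cv2.COLOR_RGB2BGR))
E
```

```text
position: [523.1, 107.5, 422.4]
contact_force: [0.8, -0.1, -0.0]
position: [584.7, -107.2, 419.0]
contact_force: [-0.2, -0.6, 0.4]
[ 5.81076e+02 -5.03920e+01 -1.59500e+00 -2.80000e-02  1.13100e+00]
scene chest [0.5, -1.8]
scene door_hinge [0.4, 2.8]
scene door_knob [1.3, -1.9]
scene lid_hinge [0.2, 1.3]
scene lid_edge [0.2, -1.8]
side chest [-0.1, -0.6]
side door_hinge [-0.5, -1.1]
side door_knob [-3.2, -2.1]
side lid_hinge [-2.1, -1.0]
side lid_edge [2.5, 0.8]
wrist chest [-0.1, -0.2]
wrist door_knob [-2.9, 1.0]
wrist lid_hinge [-3.4, 0.1]
wrist lid_edge [1.5, -0.9]
scene chest [4.5, -1.0]
scene door_hinge [-0.8, 1.0]
scene door_knob [2.2, -0.4]
scene lid_hinge [-1.2, 3.8]
scene lid_edge [3.7, -2.7]
side chest [-1.8, 0.6]
side door_hinge [1.6, -0.2]
side door_knob [-2.1, 3.5]
side lid_hinge [0.0, -2.5]
side lid_edge [2.0, -0.2]
wrist chest [1.8, -1.6]
wrist door_knob [1.4, -0.8]
wrist lid_hinge [2.5, 3.3]
wrist lid_edge [-0.6, 1.2]
chest [581.1 -50.4   0. ]
door_hinge [720.8  21.3  77. ]
door_knob [479.7  58.4  83. ]
lid_hinge [ 579.3 -125.4  150. ]
lid_edge [580.9 -56.8 314.5]
```

View pics/d.png

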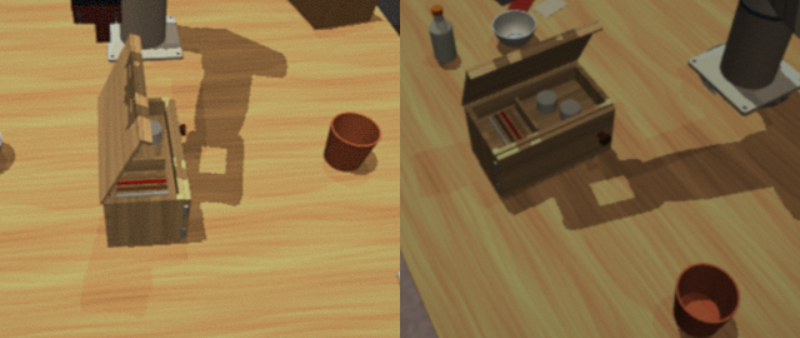

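```bash
python3 -m inch '[[0,0,51,0,0],[0,0,51,0,0],[0,0,0,0,0],[8,0,0,0,0],[8,0,0,0,0],[8,0,0,0,0],[8,0,0,0,0],[0,0,0,0,0]]'| sed -n 2p\;4p
python3 -m inch '[[8.5,0,4,0,0],[8.5,0,5,0,0],[8.5,0,5,0,0],[6.5,0,5,0,0],[6.5,0,5,0,0],[6.5,0,5,0,0],[5.5,0,5.5,0,0],[5.5,0,5.5,0,0],[5.5,0,6,0,0],[0,0,0,0,0]]'| sed -n 2p\;4p
```

```text
position: [585.9, -72.5, 318.1]
contact_force: [0.7, -0.1, -0.2]
position: [588.9, -11.2, 271.0]
contact_force: [-0.3, -0.6, -0.1]
```

```bash
python3 - <<'E'
from h import *
import fit
v,r=fit.fit(rep=1,v0=(581,-50,-1.59,0,.8));print(v.round(3));[print(*q) for q in r if 'lid' in q[1]]
p=vision.get_image("scene");q=vision.get_image("side")
im=np.hstack([p["image"][60:330,130:450],q["image"][90:360,130:450]])
cv2.imwrite("pics/e.png",cv2.cvtColor(cv2.resize(im,(800,338)),cv2.COLOR_RGB2BGR))
E
```

```text
[ 5.84035e+02 -4.99120e+01 -1.55300e+00  3.00000e-03  6.27000e-01]
scene lid_hinge [0.0, -1.1]
scene lid_edge [1.2, 1.9]
side lid_hinge [-0.3, 0.7]
side lid_edge [-4.2, -1.3]
```

View pics/e.png

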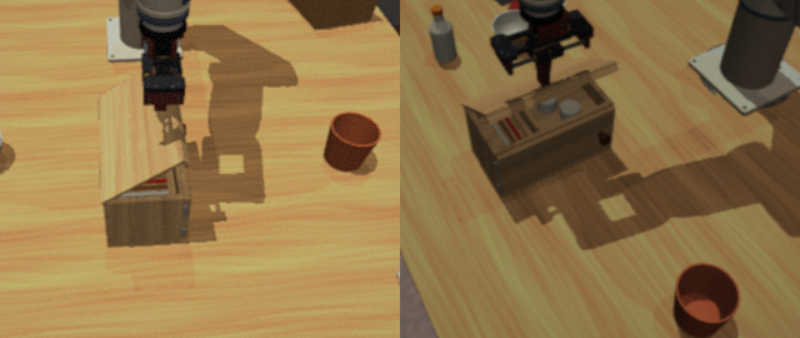

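```bash
python3 -m inch '[[5,0,6.5,0,0],[5,0,6.5,0,0],[4,0,6.5,0,0],[3.5,0,7,0,0],[3.5,0,7,0,0],[3.5,0,7,0,0],[2.5,0,7,0,0],[2.5,0,7,0,0],[2.5,0,7,0,0],[0,0,0,0,0]]'| sed -n 2p\;4p
python3 -m inch '[[1.5,0,5,0,0],[1,0,5,0,0],[1,0,5,0,0],[0,0,4,0,0],[0,0,4,0,0],[0,0,0,0,0]]'| sed -n 2p\;4p
python3 -m inch '[[0,0,3,0,0],[0,0,0,0,0]]'| sed -n 2p\;4p
```

```text
position: [590.4, 20.4, 209.5]
contact_force: [-1.0, -0.2, -0.1]
position: [590.6, 23.7, 186.8]
contact_force: [-0.7, -0.6, -0.1]
position: [590.8, 23.7, 184.0]
contact_force: [0.3, 0.3, 0.5]
```

```bash
for i in 1; do python3 -m inch '[[0,0,3,0,0],[0,0,0,0,0]]'| sed -n 2p\;4p
python3 -m inch '[[0,0,2,0,0],[0,0,0,0,0]]'| sed -n 2p\;4p
python3 -m inch '[[0,0,1.5,0,0],[0,0,0,0,0]]'| sed -n 2p\;4p; done
```

```text
position: [590.8, 23.7, 181.0]
contact_force: [-0.1, -0.3, 0.1]
position: [590.8, 23.7, 179.0]
contact_force: [0.3, 0.2, -0.1]
position: [590.9, 23.8, 177.9]
contact_force: [-1.2, 0.2, 2.2]
```

```bash
python3 -m inch '[[0,0,1,0,0],[0,0,0,0,0]]'| sed -n 2p\;4p
python3 -m inch '[[0,0,1,0,0],[0,0,0,0,0]]'| sed -n 2p\;4p
```

```text
position: [591.0, 23.7, 177.7]
contact_force: [-3.6, -0.1, 9.8]
position: [591.0, 23.7, 177.6]
contact_force: [-6.6, 0.4, 17.4]
```

Firm stop at the expected flat height. Retreat straight up and check.

```bash
python3 -m inch '[[0,0,-3,0,0],[0,0,-20,0,0],[0,0,-50,0,0],[0,0,-50,0,0],[0,0,-50,0,0],[-30,-40,-30,0,0],[-30,-50,0,0,0],[0,-50,0,0,0],[0,-50,0,0,0],[0,0,0,0,0]]'| sed -n 1,4p
python3 - <<'E'
from h import *
import fit
v,r=fit.fit(rep=2,v0=(581,-50,-1.58,0,0));print(v.round(3))
p=vision.get_image("scene");q=vision.get_image("side")
im=np.hstack([p["image"][110:270,170:330],q["image"][130:290,170:330]])
cv2.imwrite("pics/f.png",cv2.cvtColor(cv2.resize(im,(800,400),interpolation=cv2.INTER_CUBIC),cv2.COLOR_RGB2BGR))
E
```

```text
time_s: 25.05
position: [395.4, -26.1, 378.6]
tool_rot: [2.28, 2.161, 0.0]
contact_force: [0.4, 0.4, -0.6]
[ 5.80436e+02 -4.90730e+01 -1.59800e+00 -2.30000e-02 -1.80000e-02]
```

View pics/f.png

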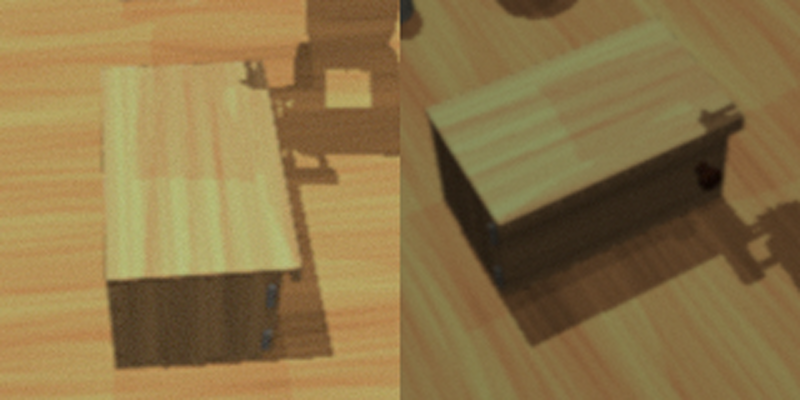

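The chest is closed: the lid lies flat with its lip in front of the door top, the knob sits flush to the front, and the robot touches nothing.

```bash
python3 -c "
from workcell import manip;print(manip.sign_off())"
```

```text
the job is handed in; nothing more can be done
None
```

The chest is closed and the job is handed in at about 25 s: door pushed shut against its stop and still shut after I let go, lid then lowered flat with its lip over the door, and the bottle, bowl and flowerpot not touched.

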